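# Hang a carving blank on the drop-tongue peg of the drying stand

## Robot

A 7-joint arm with a two-finger parallel gripper is mounted at the origin on the work surface; the furniture and walls round the work are solid. World frame = base frame: x ahead of the robot, y to its left, z up, the work surface at z = 0. Lengths are in m, angles in rad, forces in N, time in s.
With the tool pointing down it reaches from about 0.425 to 0.825 m from the base axis. Payload 3.6 kg.
Tool frame: the origin (TCP) lies midway between the tips of the shut fingers; the grasp point (between the pads) lies grip_depth behind it (grip_depth is the distance from the TCP to the grasp point, in m); z points along the fingers, y is the line along which they close (so a half turn about z gives the same grasp; the last joint's range is limited). The gripper opens to 85 mm and grips with 20 to 120 N. Pads are 22 mm wide; open, the fingers measure 114 mm over their backs; the gripper's body (76 mm by 85 mm) begins 54 mm behind the grasp point. The pads swing forward as they close: fully open they stand 13 mm farther back than shut.
Start: joints at [1.317, 0.615, -0.013, 1.423, 0.008, 1.103, -0.04], TCP at [0.146, -0.633, 0.231] pointing down, gripper open.
Joint ranges: [-3.12, 3.12], [-0.3, 2.06], [-1.34, 1.32], [0.26, 2.42], [-1.36, 4.5], [0.01, 1.98], [-2.84, 2.84]. Speed limits (rad/s): [2.79, 2.79, 3.14, 3.14, 3.14, 3.14, 3.14].

## Interface

Orientations are given as a unit quaternion [x, y, z, w].
In Python, from station import get_state, snapshot, job_done, grip_depth gives the robot as it stands.
- The arm moves only by the tool send_rows, never from a script. Its arguments are lists of equal length, an entry for each row: "twist": the turn, a rotation vector about the tool's x, y, z in degrees, a list of three; "dp": the shift along the tool's x, y, z in mm, a list of three; "fingers": the closure, from 0 (fully open) to 1 (shut). In form: {"twist": [[ax, ay, az], ...], "dp": [[tx, ty, tz], ...], "fingers": [fingers, ...]}. A call has 1 to 8 rows; each row shifts and turns the commanded pose from where the row before left it, along the tool's axes as they then stand; what a row does not reach is not made up. A row lasts 1/12 s, in which the tool goes at most 41.7 mm and 7.16 degrees, less where a joint would pass 70% of its speed; a pose out of reach is approached as far as the arm can. A call is refused whole if a number of a shift passes 41.7 or a number of a turn 7.16, either way. A call with a gripper value outside its range is refused whole. The fingers move at their own pace and stop on an object; "newtons" is the grip in N (left out, the last holds). Time passes only in rows, so rows that do not move let the fingers close. It gives the time, the measured TCP pose, the force, the opening and the grip force at its end, in the units of the state.
- get_state(): the state, without advancing time (a new reading comes with each control period).
- snapshot(name): name is "scene" or "top" or "wrist"; returns a dict with "img" (384x512x3 uint8, red, green, blue), "depth" (384x512 float32, m along the optical axis (not along the pixel's ray), 0 where there is no reading), "vfov" (degrees; the focal length in pixels is half the picture's height over the tangent of half this angle, whatever the lens; pixels are square), "cx", "cy" (the principal point, pixels), "R" (3x3) and "t" (3): a world point X has camera coordinates R X + t; the wrist camera has in their place "hand_eye" (4x4, takes a point from camera to tool coordinates, whose origin is the TCP and whose axes are the flange's). Camera axes: x right, y down, z forward; pixel columns grow to the right and rows downward; lengths in m; the calibration is good to about 2 mm. A picture is of the moment at which its call begins: read the wrist's pose just before it.
- job_done(): hands the job in; it is judged then, once.
The state is a dict: "clock": time; "qpos": joint angles; "joint_velocities": joint speeds; "joint_torque": joint torques, N m; "ee_pos": TCP position; "tcp_rot": TCP orientation; "contact_force": force on the tool from outside, world axes, zero at the start; "wrist_torque": the same for the moment, N m; "finger_gap": opening from 0.0 (shut) to 1.0 (fully open); "gripper_force": force on a finger pad.
Only numpy, scipy, OpenCV 4.12 (cv2) and the standard library are available. Lean on these libraries where they do the work, as an engineer would, in place of code of your own. Each camera call takes 0.05 s, during which the arm holds its last target. There are 200 camera calls.

## Task

Take the wooden blank that stands on end with a steel screw eye in its top and hang it by the eye on the peg of the drying stand: slide it gently along the peg, so that the eye lifts the hinged tongue under the peg, until you feel the eye bear lightly on the brass collar and the tongue has dropped in front of it. Then draw it back with a light, steady pull against the tongue to prove that it is caught, and let it hang freely from the peg. Never push or pull the stand with more than about 20 N, and leave the spare blank and the two carved limbs where they lie.

Things in the scene. Friction and masses are not known exactly. Their poses are not given: they have to be found in the camera images.
- blank: The blank: an upright block of pale lime wood with pencilled lines, 45 (its x) x 40 (its y) x 120 mm tall, about 0.18 kg, with a steel screw eye in the middle of its top. Origin: centre of its underside; z up along the block. The eye's top is 157 mm above the origin; 9 mm of bare shank shows between the wood and the eye's lower rim.
- eye (a point): Centre of the screw eye, on the blank 143 mm above its underside. The eye is a round ring of 5 mm wire, 18 mm inside and 28 mm outside diameter; its hole runs along the blank's x axis (front and back are alike).
- stand: The drying stand, fixed to the table: grey foot 135 x 100 x 19 mm, 15 mm steel post, and at its top (222 mm high) a square clamp that holds a level 10 mm hook rod, its axis 205 mm above the table. Origin: on the post's axis at table height; z up; the rod and the peg at its end point along the stand's -x, to the robot. On the rod sits a brass collar 22 mm in diameter.
- hook_nominal (a point): A point fixed to the stand, on the rod's axis 75 mm from the post along -x; axes as the stand's. The collar's outer face lies within 5 mm of it along the rod, either way: the rod was clamped by hand and its setting is not measured, so feel for the collar. The steel peg (8 x 8 mm, tapered tip) runs from that face 45 mm outward. An eye resting on it has its centre 4 mm below the axis.
- keeper (a joint): The tongue: a brass strip, 27 x 2 mm, hinged in the peg's slot 34 mm out from the collar's face. 0 rad: hangs at its stop, 45 degrees down, its free end 15 mm from the face and 19 mm below the axis; 0.76: lifted into the slot. An eye pushed on lifts it (under 1 N) and has passed 2 mm before the collar at the latest; it falls, and stops the eye's centre about 12 mm from the face.
- spare_blank: A second lime block of the same size, without an eye, lying on its side, 40 mm high. A bystander. Origin: centre of its underside.
- limb_a: A carved puppet limb, 34 x 151 x 29 mm, lying on the table. A bystander. Origin: centre of its underside, long along its y.
- limb_c: A smaller carved puppet limb, 26 x 131 x 22 mm, lying on the table. A bystander. Origin: centre of its underside, long along its y.
There are look-alikes about, which are no part of the job. What is shaped like the blank but pink or red is not meant.

How it is judged:
On the way, in this order (a step that is already met when the one before it is completed fails the run):
1. the eye has been pushed on until it bears on the collar with more than 2.5 N, the tongue dropped in front of it (contact force between blank and hook_c0 above 2.5 N and value of joint keeper below 0.06 rad), for 0.1 s.
2. the eye is pulled back against the dropped tongue with more than 2.5 N (contact force between blank and keeper_c0 above 2.5 N and value of joint keeper below 0.06 rad), for 0.2 s.
At the end, for the whole second after the job is handed in: The blank hangs by its eye from the peg, between the collar and the dropped tongue (tongue within 0.06 rad of its stop; eye centre 1 to 9 mm below the peg's axis and, along the rod, from 19 mm outside to 4 mm inside the nominal point), upright within 0.15 rad and at rest (slower than 0.05 m/s) (value of joint keeper below 0.06 rad and x of eye in the frame of hook_nominal between -0.019 and 0.004 m and z of eye in the frame of hook_nominal between -0.009 and -0.001 m and horizontal distance between eye and hook_nominal below 0.021 m and angle between blank's own z axis and vertical below 0.15 rad and linear speed of blank below 0.05 m/s); the robot touches nothing.
It fails at once if the stand is pushed or pulled with more than 20 N (contact force between stand and anything else above 20 N).
It fails at once if a bystander (the spare blank or one of the two carved limbs) is moved by more than 20 mm (distance of any of spare_blank, limb_a, limb_c from where it was at the start of the episode above 0.02 m).
It also fails if it takes over 59 s, if anything falls off the work surface, if the arm or the gripper's body presses on something with over 40 N, if the wrist force passes 120 N, or if a joint passes its speed limit or range.

## Working session

There is one attempt and no reset: what is moved stays moved. The work goes in short steps, Python scripts to look and compute and a tool call to move; the robot and the scene stay as the last step left them, time stands still between calls to the robot, and variables do not carry over. Pictures are saved under pics/ and viewed, at most 10 in all, crops included, and the job is handed in when it is done.

Besides the shell and the picture viewer there is one more tool, called after "Call:" by a JSON object that holds its "op" and its "data". send_rows: Moves the arm, as the interface text tells. Its arguments: {"type":"object","properties":{"twist":{"type":"array","items":{"type":"array","items":{"type":"number"}}},"dp":{"type":"array","items":{"type":"array","items":{"type":"number"}}},"fingers":{"type":"array","items":{"type":"number"}},"newtons":{"type":"number"}},"required":["twist","dp","fingers"]}

```bash
ls; mkdir -p pics
python3 - <<'E'
from station import *
import cv2,numpy as np
s=get_state();print(s,grip_depth)
a=snapshot("scene");b=snapshot("top")
np.savez('s0.npz',**a);np.savez('t0.npz',**b)
for n,x in(("scene",a),("top",b)):
    cv2.imwrite(f"pics/{n}0.png",x["img"][:,:,::-1]);print(n,x["vfov"],x["cx"],x["cy"],x["R"],x["t"])
E
```

```text
pics
{'clock': 0.0, 'qpos': array([ 1.31751601,  0.61593198, -0.01259605,  1.42491884,  0.00809882,
        1.10341276, -0.04042742]), 'joint_velocities': array([-0.00131943,  0.00093169,  0.00022386,  0.00040405, -0.00156969,
        0.00046669, -0.00053154]), 'joint_torque': array([ 9.52195223e-04, -4.69211841e+01,  2.58857533e-01, -1.71031952e+01,
        9.74508090e-03,  9.56080214e-03, -2.09565724e-05]), 'ee_pos': array([ 0.1459701 , -0.63259949,  0.23012333]), 'tcp_rot': array([ 9.93576117e-01,  1.13158223e-01, -1.72941249e-04, -1.29887279e-03]), 'contact_force': array([0.49979416, 0.59038278, 0.54668221]), 'wrist_torque': array([ 0.03730024,  0.02090869, -0.00889691]), 'gripper_force': 0.0, 'finger_gap': 1.004244532538377} 0.0187
scene 43.479057414248146 261.640063333684 194.21080840726992 [[-8.39889587e-01 -5.42756728e-01  7.85308094e-04]
 [-3.29741894e-01  5.09109187e-01 -7.95033408e-01]
 [ 4.31109923e-01 -6.67999229e-01 -6.06565136e-01]] [0.34047995 0.20492879 1.48632292]
top 52.16783681703103 253.07203340049128 192.59440805547547 [[-0.02342511 -0.99972094 -0.00304956]
 [-0.97927556  0.02355966 -0.20115747]
 [ 0.20117319 -0.00172577 -0.97955417]] [0.06445034 0.38503629 1.06891894]
```

View pics/scene0.png

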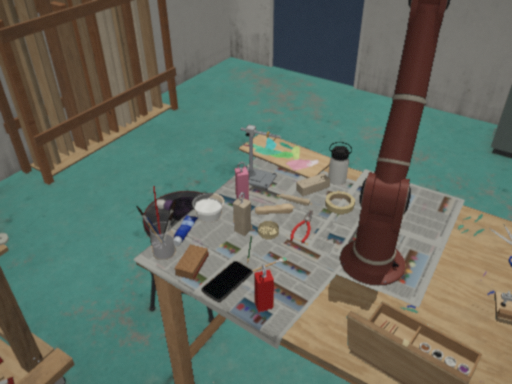

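View pics/top0.png

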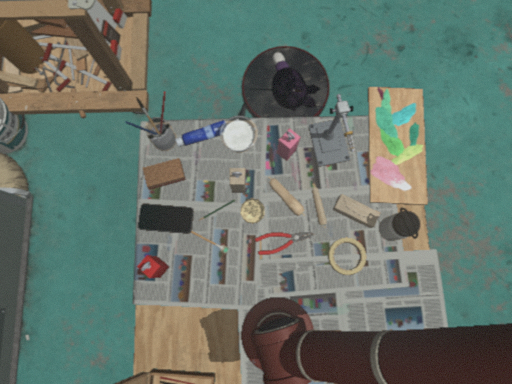

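The blank is at scene (242,217) and top (238,178). The stand's post top is at scene (250,130) and top (342,105). The pink look-alike is at top (289,142). I'll enlarge the crops and measure.

```bash
cat > h.py <<'E'
import numpy as np,cv2
def foc(d): return 192/np.tan(np.radians(float(d["vfov"]))/2)
def ray(d,u,v):
    f=foc(d);c=np.array([(u-d["cx"])/f,(v-d["cy"])/f,1.]);R=d["R"];return -R.T@d["t"],R.T@c
def onz(d,u,v,z):
    o,r=ray(d,u,v);return o+r*(z-o[2])/r[2]
def cloud(d):
    v,u=np.mgrid[:384,:512];f=foc(d);z=d["depth"]
    P=np.stack([(u-d["cx"])/f*z,(v-d["cy"])/f*z,z],-1);return (P-d["t"])@d["R"]
def two(a,p,b,q):
    o1,r1=ray(a,*p);o2,r2=ray(b,*q);s=np.linalg.lstsq(np.c_[r1,-r2],o2-o1,rcond=None)[0]
    x,y=o1+r1*s[0],o2+r2*s[1];return (x+y)/2,np.linalg.norm(x-y)
E
python3 - <<'E'
from h import *
a=np.load('s0.npz');b=np.load('t0.npz')
A=a["img"][115:255,200:340,::-1];B=b["img"][80:220,215:365,::-1]
im=np.hstack([cv2.resize(A,(400,400),interpolation=2),cv2.resize(B,(400,400),interpolation=2)]);cv2.imwrite('pics/c0.png',im)
ca,cb=cloud(a),cloud(b)
for n,c,(x0,y0,x1,y1) in(("top blank",cb,(226,160,250,198)),("top stand",cb,(305,90,360,170)),("sc blank",ca,(228,190,256,240)),("sc stand",ca,(235,120,285,170))):
    P=c[y0:y1,x0:x1].reshape(-1,3)
    for lo,hi in((.11,.128),(.128,.17),(.195,.24)):
        m=(P[:,2]>lo)&(P[:,2]<hi)
        if m.sum():print(n,lo,m.sum(),P[m].min(0).round(3),P[m].max(0).round(3),np.median(P[m],0).round(3))
E
```

```text
top blank 0.11 219 [0.393 0.075 0.111] [0.438 0.116 0.126] [0.413 0.097 0.12 ]
top blank 0.128 39 [0.413 0.083 0.128] [0.418 0.109 0.159] [0.415 0.096 0.147]
top stand 0.11 14 [ 0.553 -0.176  0.112] [ 0.562 -0.164  0.125] [ 0.555 -0.168  0.12 ]
top stand 0.128 39 [ 0.554 -0.179  0.128] [ 0.563 -0.164  0.168] [ 0.556 -0.168  0.149]
top stand 0.195 430 [ 0.449 -0.201  0.195] [ 0.6   -0.14   0.226] [ 0.549 -0.175  0.21 ]
sc blank 0.11 131 [0.392 0.078 0.11 ] [0.44  0.123 0.125] [0.413 0.106 0.117]
sc blank 0.128 28 [0.412 0.087 0.128] [0.42  0.114 0.155] [0.416 0.102 0.141]
sc stand 0.11 34 [ 0.513 -0.172  0.11 ] [ 0.565 -0.04   0.128] [ 0.555 -0.155  0.117]
sc stand 0.128 69 [ 0.508 -0.173  0.129] [ 0.569 -0.031  0.17 ] [ 0.555 -0.16   0.146]
sc stand 0.195 192 [ 0.449 -0.191  0.196] [ 0.6   -0.133  0.222] [ 0.547 -0.167  0.205]
```

View pics/c0.png

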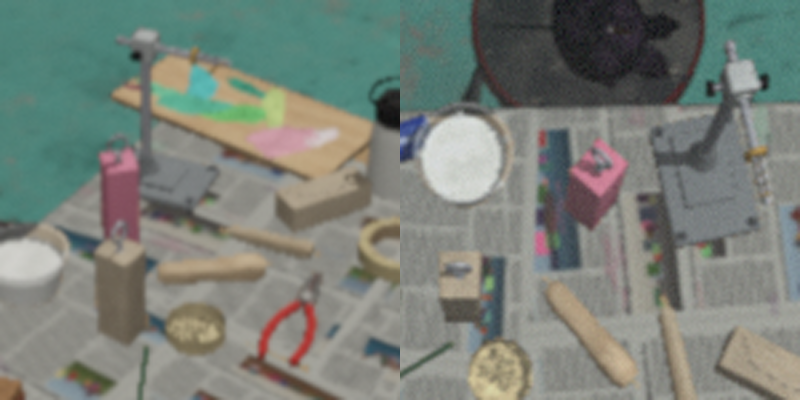

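Both crops agree: the blank is at crop-left (120,290), its eye at about x 0.415 and y 0.096–0.102. The rod runs from the clamp past the yellow collar at crop-right (757,155) to the tip at (768,200). Next I'll fit the poses.

Run:
```python
from h import *
from scipy.spatial.transform import Rotation as Ro
a=np.load('s0.npz');b=np.load('t0.npz');ca,cb=cloud(a),cloud(b)
for n,c,(x0,y0,x1,y1) in(("top",cb,(226,160,250,198)),("sc",ca,(228,190,256,240))):
    P=c[y0:y1,x0:x1].reshape(-1,3);m=(P[:,2]>.115)&(P[:,2]<.126)
    print(n,cv2.minAreaRect((P[m,:2]*1000).astype(np.float32)),np.median(P[m,2]))
    m=(P[:,2]>.133)&(P[:,2]<.17);Q=P[m];print('eye',Q.mean(0).round(4),Q[:,2].max(),np.degrees(np.arctan2(*np.linalg.svd(Q[:,:2]-Q[:,:2].mean(0))[2][0][::-1])))
for n,c,(x0,y0,x1,y1) in(("top",cb,(305,90,365,170)),("sc",ca,(235,120,285,170))):
    P=c[y0:y1,x0:x1].reshape(-1,3);m=(P[:,2]>.195)&(P[:,2]<.222)&(P[:,0]<.535);Q=P[m]
    vx,vy,px,py=cv2.fitLine((Q[:,:2]).astype(np.float32),cv2.DIST_HUBER,0,.001,.001).ravel()
    print(n,m.sum(),'rod',px,py,np.degrees(np.arctan2(vy,vx)),'ends',Q[Q[:,0].argmin()],Q[Q[:,0].argmax()],'z',np.median(Q[:,2]))
    m=(P[:,2]>.04)&(P[:,2]<.19)&(P[:,0]>.53)&(P[:,0]<.58)&(P[:,1]<-.15);print('post',np.median(P[m],0))
    img=(b if n=="top" else a)["img"][y0:y1,x0:x1].reshape(-1,3).astype(int)
    m=(P[:,2]>.18)&(img[:,0]-img[:,2]>60);print('collar',m.sum(),P[m].mean(0) if m.any() else 0)
# heights in a map
P=cb.reshape(-1,3);m=(P[:,0]>.2)&(P[:,0]<.7)&(P[:,2]>.05)&(P[:,2]<.5)&(P[:,1]>-.5)&(P[:,1]<.3)
g={}
for p in P[m]:
    k=(round(p[0]/.05)*5,round(p[1]/.05)*5);g[k]=max(g.get(k,0),round(p[2],2))
print(sorted(g.items()))
R=Ro.from_quat([9.93576117e-01,1.13158223e-01,-1.72941249e-04,-1.29887279e-03]).as_matrix();print(R.round(3))
from station import snapshot
w=snapshot("wrist");print(w["hand_eye"],w["vfov"],w["cx"],w["cy"])
```

```text
top ((415.5312805175781, 95.65959167480469), (39.76997756958008, 44.913265228271484), 88.77645111083984) 0.12007566269054748
eye [0.4159 0.0957 0.1464] 0.15949039731197012 -92.23137592955341
sc ((415.6618347167969, 100.69422912597656), (46.7439079284668, 42.8094482421875), 1.6677658557891846) 0.11781227373949182
eye [0.4161 0.1036 0.1443] 0.15518589734904925 87.22333806003687
top 152 rod 0.49229944 -0.18250094 10.414098 ends [ 0.44915105 -0.19010045  0.20880932] [ 0.5349005  -0.17918902  0.20860811] z 0.20866000817389932
post [ 0.55581576 -0.16802457  0.10759649]
collar 8 [ 0.49486022 -0.18240865  0.21415402]
sc 75 rod 0.49040297 -0.17705032 10.757445 ends [ 0.44862892 -0.17788353  0.20372865] [ 0.53449074 -0.16920519  0.2048864 ] z 0.20420369501755684
post [ 0.55918438 -0.16249164  0.11546598]
collar 1 [ 0.4644713  -0.17738338  0.19481907]
[((25, -35), np.float64(0.17)), ((25, -30), np.float64(0.15)), ((30, -35), np.float64(0.17)), ((30, -30), np.float64(0.16)), ((40, 10), np.float64(0.16)), ((45, -20), np.float64(0.21)), ((45, 10), np.float64(0.12)), ((50, -20), np.float64(0.22)), 
[... 297 characters left out ...]
5)), ((55, 5), np.float64(0.06)), ((55, 15), np.float64(0.06)), ((55, 25), np.float64(0.19)), ((55, 30), np.float64(0.16)), ((60, -15), np.float64(0.21)), ((60, 5), np.float64(0.06)), ((60, 10), np.float64(0.06)), ((60, 15), np.float64(0.06)), ((60, 25), np.float64(0.22)), ((60, 30), np.float64(0.2))]
[[ 0.974  0.225 -0.001]
 [ 0.225 -0.974  0.003]
 [-0.    -0.003 -1.   ]]
[[ 1.38939190e-03 -9.47568270e-01 -3.19550377e-01  8.20743497e-02]
 [ 9.99999022e-01  1.26639547e-03  5.92690177e-04  1.25176773e-04]
 [-1.56937255e-04 -3.19550888e-01  9.47569103e-01 -1.42353816e-01]
 [ 0.00000000e+00  0.00000000e+00  0.00000000e+00  1.00000000e+00]] 59.22691100482375 258.09325896318717 189.25988224768412
```

Call:
{"op": "send_rows", "data": {"twist": [[0, 0, 0], [0, 0, 0], [0, 0, 0], [0, 0, 0], [0, 0, 0], [0, 0, 0], [0, 0, 0], [0, 0, 0]], "dp": [[20, -12, -20], [30, -17, -20], [30, -17, -20], [30, -17, -20], [30, -17, -20], [30, -17, -20], [30, -17, 0], [30, -17, 0]], "fingers": [0, 0, 0, 0, 0, 0, 0, 0]}}

```text
clock: 0.82
ee_pos: [0.3422, -0.4531, 0.3529]
tcp_rot: [0.994, 0.113, 0.001, 0.001]
contact_force: [0.1, -0.9, -0.5]
finger_gap: 1.003
gripper_force: 0.0
```

Call:
{"op": "send_rows", "data": {"twist": [[0, 0, 0], [0, 0, 0], [0, 0, 0], [0, 0, 0], [0, 0, 7], [0, 0, 7], [0, 0, 0], [0, 0, 0]], "dp": [[30, -17, 0], [30, -17, 0], [30, -17, 0], [30, -17, 0], [0, 0, 0], [0, 0, 0], [0, -20, 0], [0, -40, 0]], "fingers": [0, 0, 0, 0, 0, 0, 0, 0]}}

```text
clock: 1.48
ee_pos: [0.4418, -0.3051, 0.3501]
tcp_rot: [1.0, -0.013, -0.001, 0.002]
contact_force: [1.0, 0.3, 0.4]
finger_gap: 1.001
gripper_force: 0.0
```

Call:
{"op": "send_rows", "data": {"twist": [[0, 0, 0], [0, 0, 0], [0, 0, 0], [0, 0, 0]], "dp": [[0, -25, 0], [0, 0, 0], [0, 0, 0], [0, 0, 0]], "fingers": [0, 0, 0, 0]}}

```text
clock: 1.82
ee_pos: [0.4435, -0.2766, 0.3513]
tcp_rot: [1.0, -0.009, -0.0, 0.0]
contact_force: [0.6, 0.2, -0.9]
finger_gap: 1.001
gripper_force: 0.0
```

```bash
cat >> h.py <<'E'
def wr(name):
    from station import get_state,snapshot
    from scipy.spatial.transform import Rotation as Ro
    s=get_state();w=snapshot("wrist");M=np.eye(4);M[:3,:3]=Ro.from_quat(s["tcp_rot"]).as_matrix();M[:3,3]=s["ee_pos"]
    C=np.linalg.inv(M@w.pop("hand_eye"));w["R"]=C[:3,:3];w["t"]=C[:3,3];np.savez(name+'.npz',**w);cv2.imwrite(f'pics/{name}.png',w["img"][:,:,::-1]);return w
E
python3 -c "
from h import *;wr('w1')"
```

Call:
{"op": "send_rows", "data": {"twist": [[0, 0, 0], [0, 0, 0], [0, 0, 0], [0, 0, 0], [0, 0, 0], [0, 0, 0]], "dp": [[0, -30, 0], [0, -40, 0], [0, -30, 0], [0, 0, 0], [0, 0, 0], [0, 0, 0]], "fingers": [0, 0, 0, 0, 0, 0]}}

```text
clock: 2.37
ee_pos: [0.4455, -0.1777, 0.3512]
tcp_rot: [1.0, -0.01, -0.0, 0.001]
contact_force: [-0.1, -0.0, 0.5]
finger_gap: 1.001
gripper_force: 0.0
```

Run:
```python
from h import *
w=wr('w2');a=np.load('w1.npz')
cv2.imwrite('pics/w12.png',np.hstack([cv2.resize(x["img"][:,:,::-1],(400,300),interpolation=3) for x in(a,w)]))
```

```text
(no output)
```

View pics/w12.png

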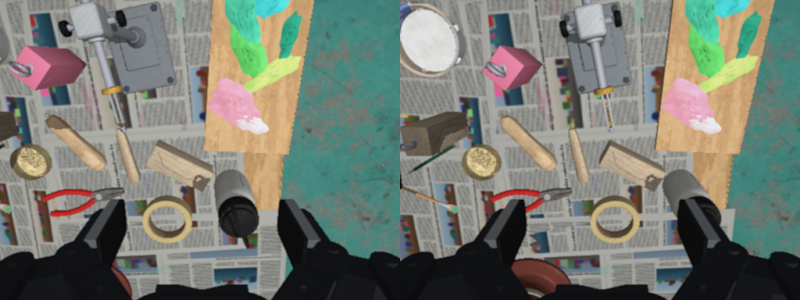

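The wrist view shows the peg clearly. In w2 the collar is at pixel (262,119) and the peg tip at (269,166). In w1 they are at (141,119) and (157,164). I'll measure from both.

Run:
```python
from h import *
D={n:np.load(n+'.npz') for n in('w1','w2')};cc={};crops=[]
for n,(cx,cy) in(("w1",(145,130)),("w2",(264,130))):
    d=D[n];c=cloud(d);x0,x1,y0,y1=cx-35,cx+35,cy-70,cy+50
    P=c[y0:y1,x0:x1].reshape(-1,3);m=(P[:,2]>.2)&(P[:,2]<.222)&(P[:,0]<.53);Q=P[m]
    vx,vy,px,py=cv2.fitLine(Q[:,:2].astype(np.float32),cv2.DIST_HUBER,0,.001,.001).ravel()
    print(n,m.sum(),'rod at x=.48: y',py+(.48-px)*vy/vx,'yaw',np.degrees(np.arctan2(vy,vx)),'xmin',Q[Q[:,0].argmin()])
    h=cv2.cvtColor(d["img"],cv2.COLOR_RGB2HSV);k=cv2.inRange(h,(12,110,70),(32,255,255));s=np.zeros_like(k);s[cy-30:cy+10,cx-25:cx+25]=1;k*=s
    nc,lab,st,ce=cv2.connectedComponentsWithStats(k);i=1+st[1:,4].argmax();print(st[i],ce[i]);cc[n]=ce[i];print('collar cloud',np.median(c[lab==i],0), 'ray z.205',onz(d,*ce[i],.205),'xmin',c[lab==i][:,0].min(),c[lab==i][:,2].max())
    crops.append(cv2.resize(d["img"][cy-40:cy+50,x0:x1,::-1],(400,514),interpolation=2))
print(two(D['w1'],cc['w1'],D['w2'],cc['w2']))
cv2.imwrite('pics/c1.png',np.hstack(crops))
```

```text
w1 1271 rod at x=.48: y -0.18527535 yaw 9.193785 xmin [ 0.44791158 -0.18960789  0.20556532]
[130 110  26  11 185] [143.16216216 115.36216216]
collar cloud [ 0.49608779 -0.18450969  0.21398417] ray z.205 [ 0.49539548 -0.18140814  0.205     ] xmin 0.48138200120149593 0.21712953498458934
w2 1060 rod at x=.48: y -0.18415411 yaw 10.174688 xmin [ 0.44794099 -0.18964367  0.20485563]
[248 110  25  12 179] [260.82681564 116.        ]
collar cloud [ 0.49618557 -0.1814701   0.21410506] ray z.205 [ 0.49512251 -0.18140418  0.205     ] xmin 0.4921040292648283 0.4935533148820694
(array([ 0.49526126, -0.18140689,  0.20502026]), np.float64(0.00027128688070921013))
```

View pics/c1.png

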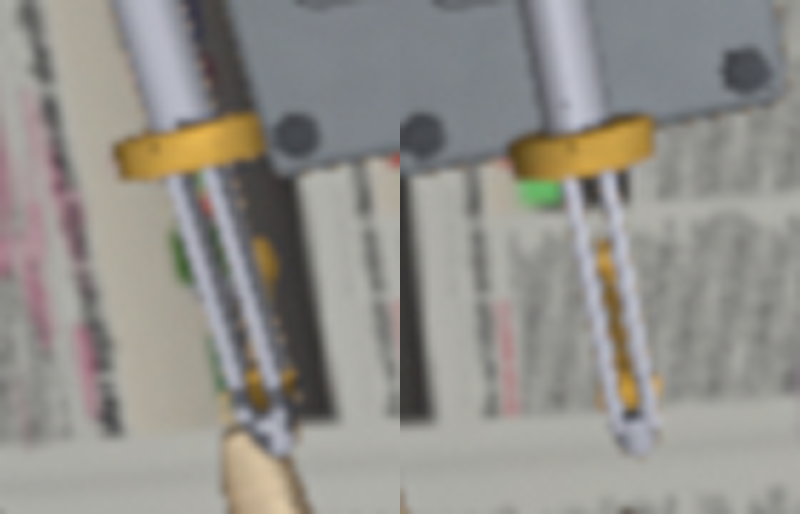

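Call:
{"op": "send_rows", "data": {"twist": [[0, 0, 0], [0, 0, 0], [0, 0, 0], [0, 0, 0], [0, 0, 0], [0, 0, 0], [0, 0, 0], [0, 0, 0]], "dp": [[-5, -30, 0], [-5, -40, 0], [-5, -40, 0], [-5, -40, 10], [0, -40, 15], [0, -25, 15], [0, 0, 0], [0, 0, 0]], "fingers": [0, 0, 0, 0, 0, 0, 0, 0]}}

```text
clock: 3.08
ee_pos: [0.4295, 0.0381, 0.311]
tcp_rot: [1.0, -0.008, -0.001, 0.0]
contact_force: [-0.2, -1.3, -0.0]
finger_gap: 1.003
gripper_force: 0.0
```

```bash
python3 -c "
from h import *;wr('w3')"
```

Call:
{"op": "send_rows", "data": {"twist": [[0, 0, 0], [0, 0, 0], [0, 0, 0], [0, 0, 0], [0, 0, 0]], "dp": [[0, -30, 0], [0, -30, 0], [0, 0, 0], [0, 0, 0], [0, 0, 0]], "fingers": [0, 0, 0, 0, 0]}}

```text
clock: 3.55
ee_pos: [0.4314, 0.0961, 0.312]
tcp_rot: [1.0, -0.011, 0.0, 0.001]
contact_force: [0.5, -1.7, -0.5]
finger_gap: 0.998
gripper_force: 0.0
```

Run:
```python
from h import *
wr('w4')
D={n:np.load(n+'.npz') for n in('w3','w4')};pk={}
for n,d in D.items():
    c=cloud(d);near=(abs(c[...,0]-.415)<.06)&(abs(c[...,1]-.098)<.05)
    m=near&(c[...,2]>.114)&(c[...,2]<.127);print(n,m.sum(),cv2.minAreaRect((c[m][:,:2]*1000).astype(np.float32)),np.median(c[m],0))
    e=near&(c[...,2]>.135)&(c[...,2]<.17);Q=c[e];print('eye',e.sum(),Q.mean(0),(Q.min(0)+Q.max(0))/2,Q[:,2].max())
    lab=m.astype(np.uint8)|e.astype(np.uint8);ct=max(cv2.findContours(lab,0,2)[0],key=cv2.contourArea);(u,v),wh,an=cv2.minAreaRect(ct)
    pk[n]=(u,v);print((u,v),wh,an,'ray z.12',onz(d,u,v,.12))
print(two(D['w3'],pk['w3'],D['w4'],pk['w4']))
cv2.imwrite('pics/w34.png',np.hstack([cv2.resize(x["img"][:,:,::-1],(400,300),interpolation=3) for x in D.values()]))
```

```text
w3 1415 ((416.79498291015625, 97.62481689453125), (40.358455657958984, 45.55886459350586), 87.69351196289062) [0.42163921 0.09546096 0.11980154]
eye 215 [0.41736539 0.09691128 0.14892929] [0.41683566 0.09706988 0.14674597] 0.15837565700205206
(200.0, 172.5) (43.0, 40.0) 90.0 ray z.12 [0.41791954 0.09734696 0.12      ]
w4 1374 ((416.7882385253906, 97.69051361083984), (40.102760314941406, 45.40959167480469), 87.67961883544922) [0.42217322 0.09736058 0.11980638]
eye 210 [0.41754749 0.09762927 0.14911694] [0.41679691 0.09792461 0.14656951] 0.15807788839261577
(256.5, 173.5) (43.0, 39.0) 90.0 ray z.12 [0.4180768  0.09750374 0.12      ]
(array([0.41773043, 0.097514  , 0.11905578]), np.float64(0.0001485851576195248))
```

View pics/w34.png

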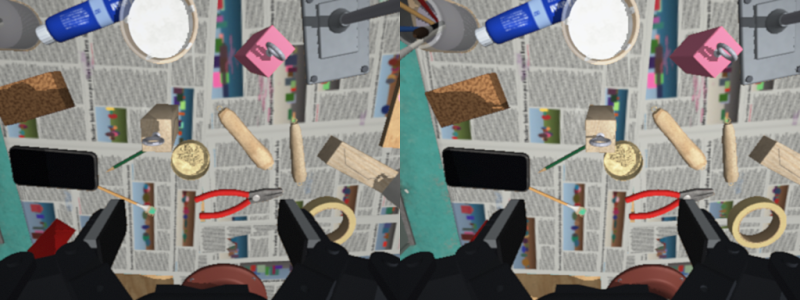

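The blank is at (0.417, 0.0975) with yaw −2.3° and its top at 0.119–0.120, which matches the text. In w4 it shows at (600,130). The rod yaw is about 9.8°, the collar face is near x = 0.492 and the axis z = 0.205. Next I descend to grasp.

Call:
{"op": "send_rows", "data": {"twist": [[0, 0, 1], [0, 0, 0], [0, 0, 0], [0, 0, 0], [0, 0, 0], [0, 0, 0], [0, 0, 0], [0, 0, 0]], "dp": [[-7, -1, 0], [-7, 0, 20], [0, 0, 35], [0, 0, 35], [0, 0, 30], [0, 0, 20], [0, 0, 0], [0, 0, 0]], "fingers": [0, 0, 0, 0, 0, 0, 0, 0]}}

```text
clock: 4.27
ee_pos: [0.4161, 0.099, 0.1716]
tcp_rot: [1.0, -0.018, -0.001, 0.0]
contact_force: [0.1, -0.0, -0.5]
finger_gap: 0.999
gripper_force: 0.0
```

Call:
{"op": "send_rows", "data": {"twist": [[0, 0, 0], [0, 0, 0], [0, 0, 0], [0, 0, 0], [0, 0, 0], [0, 0, 0], [0, 0, 0]], "dp": [[1, 1.5, 20], [0, 0, 20], [0, 0, 18], [0, 0, 12], [0, 0, 8], [0, 0, 0], [0, 0, 0]], "fingers": [0, 0, 0, 0, 0, 0, 0]}}

```text
clock: 4.85
ee_pos: [0.4185, 0.0985, 0.0947]
tcp_rot: [1.0, -0.018, 0.001, -0.0]
contact_force: [0.4, -0.3, -0.2]
finger_gap: 1.001
gripper_force: 0.0
```

Call:
{"op": "send_rows", "data": {"twist": [[0, 0, 0], [0, 0, 0], [0, 0, 0], [0, 0, 0], [0, 0, 0], [0, 0, 0], [0, 0, 0], [0, 0, 0]], "dp": [[0, 0, 0], [0, 0, 0], [0, 0, 0], [0, 0, 0], [0, 0, 0], [0, 0, 0], [0, 0, 0], [0, 0, 0]], "fingers": [0.2, 0.4, 0.6, 0.8, 1, 1, 1, 1], "newtons": 70}}

```text
clock: 5.52
ee_pos: [0.4183, 0.0986, 0.0945]
tcp_rot: [1.0, -0.018, 0.001, -0.0]
contact_force: [-0.3, -0.8, 5.7]
finger_gap: 0.455
gripper_force: 71.2
```

Call:
{"op": "send_rows", "data": {"twist": [[0, 0, 0], [0, 0, 0], [0, 0, 0], [0, 0, 0], [0, 0, -4], [0, 0, -4], [0, 0, -4], [0, 0, 0]], "dp": [[0, 0, -8], [0, 0, -16], [0, 0, -20], [0, 0, -18], [0, 0, 0], [0, 0, 0], [0, 0, 0], [0, 0, 0]], "fingers": [1, 1, 1, 1, 1, 1, 1, 1]}}

```text
clock: 6.18
ee_pos: [0.417, 0.0982, 0.156]
tcp_rot: [0.996, 0.088, -0.0, -0.0]
contact_force: [-0.5, -0.9, -2.0]
finger_gap: 0.45
gripper_force: 70.6
```

Call:
{"op": "send_rows", "data": {"twist": [[0, 0, 0], [0, 0, 0], [0, 0, 0], [0, 0, 0], [0, 0, 0], [0, 0, 0], [0, 0, 0], [0, 0, 0]], "dp": [[-5, 15, 0], [-8, 28, 0], [-8, 35, 0], [-8, 38, 0], [-8, 38, 0], [-8, 38, 0], [-5, 30, 0], [-4, 20, 0]], "fingers": [1, 1, 1, 1, 1, 1, 1, 1]}}

```text
clock: 6.85
ee_pos: [0.4054, -0.1532, 0.1557]
tcp_rot: [0.996, 0.084, -0.0, 0.001]
contact_force: [-0.2, 0.5, -1.7]
finger_gap: 0.453
gripper_force: 70.8
```

Call:
{"op": "send_rows", "data": {"twist": [[0, 0, 0], [0, 0, 0], [0, 0, 0], [0, 0, 0], [0, 0, 0], [0, 0, 0]], "dp": [[0, 15, 0], [0, 15, 0], [0, 10, 0], [0, 0, 0], [0, 0, 0], [0, 0, 0]], "fingers": [1, 1, 1, 1, 1, 1]}}

```text
clock: 7.35
ee_pos: [0.413, -0.1873, 0.1556]
tcp_rot: [0.996, 0.088, -0.0, -0.001]
contact_force: [0.2, -0.6, -0.5]
finger_gap: 0.453
gripper_force: 70.8
```

```bash
cat >> h.py <<'E'
def tgt(dist,z,yaw=9.8,ox=-.0013,oy=0.,face=(.4925,-.1818)):
    "tool-frame shift (mm) bringing the eye to dist (m) outside the face"
    from station import get_state
    from scipy.spatial.transform import Rotation as Ro
    s=get_state();R=Ro.from_quat(s["tcp_rot"]).as_matrix();u=np.array([np.cos(np.radians(yaw)),np.sin(np.radians(yaw))])
    eye=s["ee_pos"]+R@np.array([ox,oy,-.0485]);T=np.r_[np.array(face)-dist*u,z]
    dd=eye[:2]-np.array(face);print('eye',eye.round(4),'dist',-dd@u*1000,'lat',(u[0]*dd[1]-u[1]*dd[0])*1000,'yaw',np.degrees(np.arctan2(R[1,0],R[0,0])),'tilt',R[:,2].round(4),'dp',(R.T@(T-eye)*1000).round(1),'F',s["contact_force"].round(2),s["clock"])
E
python3 - <<'E'
from h import *
tgt(.082,.2045)
d=wr('w5');c=cloud(d)
cv2.imwrite('pics/w5c.png',cv2.resize(d["img"][60:384,60:460,::-1],(740,600)))
E
```

```text
eye [ 0.4117 -0.1876  0.2041] dist 80.56898798676785 lat 8.06037112623622 yaw 10.065090201595773 tilt [-7.0e-04  1.1e-03 -1.0e+00] dp [-1.5  8.1 -0.4] F [ 0.24 -0.64 -0.54] 7.35
```

View pics/w5c.png

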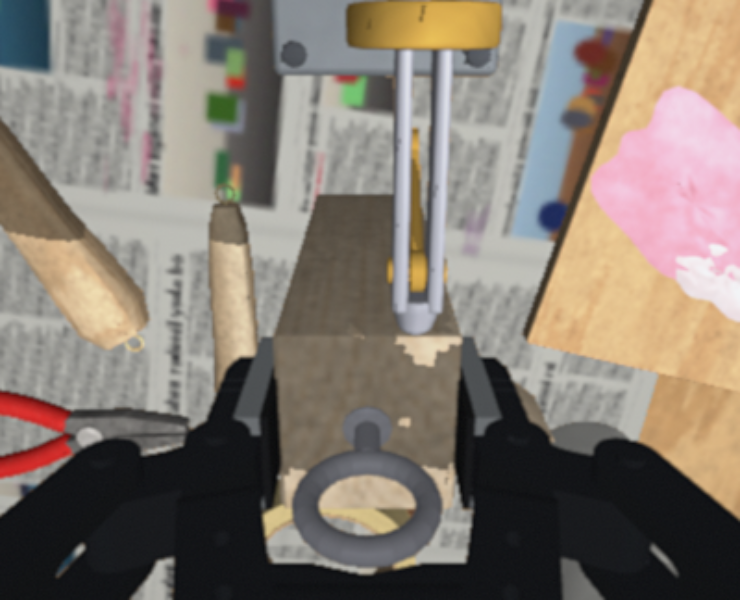

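The picture shows the eye ring centred at crop (367,508), the peg tip at (418,318), and the collar from x 348 to 501 near (424,45). I'll work out the lateral offset from this same view.

Run:
```python
from h import *
from station import get_state
from scipy.spatial.transform import Rotation as Ro
d=np.load('w5.npz');s=get_state();R=Ro.from_quat(s["tcp_rot"]).as_matrix()
pt=lambda u,v,z:onz(d,60+u/1.85,60+v/1.852,z)
E=pt(367,508,.204);
for n,p in(("eye",E),("ringL",pt(295,508,.204)),("ringR",pt(440,508,.204)),("tip",pt(418,318,.205)),("peg mid",pt(420,200,.209)),("peg in",pt(423,60,.209)),("collar mid top",pt(424.5,2,.216)),("collar front",pt(424.5,50,.205))):
    print(n,p.round(4),'tool rel TCP',((R.T@(p-s["ee_pos"]))*1000).round(1))
```

```text
eye [ 0.4109 -0.1881  0.204 ] tool rel TCP [ -2.2   0.4 -48.3]
ringL [ 0.4086 -0.1749  0.204 ] tool rel TCP [ -2.3 -12.9 -48.3]
ringR [ 0.4133 -0.2014  0.204 ] tool rel TCP [ -2.2  14.  -48.3]
tip [ 0.4511 -0.1894  0.205 ] tool rel TCP [ 37.1   8.8 -49.4]
peg mid [ 0.4717 -0.1851  0.209 ] tool rel TCP [ 58.1   8.2 -53.4]
peg in [ 0.4912 -0.1815  0.209 ] tool rel TCP [ 77.9   8.  -53.4]
collar mid top [ 0.4981 -0.1796  0.216 ] tool rel TCP [ 85.1   7.4 -60.4]
collar front [ 0.4925 -0.1818  0.205 ] tool rel TCP [ 79.1   8.5 -49.4]
```

Call:
{"op": "send_rows", "data": {"twist": [[0, 0, -0.5], [0, 0, 0], [0, 0, 0], [0, 0, 0], [0, 0, 0], [0, 0, 0], [0, 0, 0]], "dp": [[0, 4, -0.5], [0, 4, 0], [10, 0, 0], [10, 0, 0], [8, 0, 0], [0, 0, 0], [0, 0, 0]], "fingers": [1, 1, 1, 1, 1, 1, 1]}}

```text
clock: 7.98
ee_pos: [0.443, -0.1908, 0.1561]
tcp_rot: [0.996, 0.092, 0.0, -0.0]
contact_force: [0.6, 0.7, -2.2]
finger_gap: 0.454
gripper_force: 70.8
```

Run:
```python
from h import *
tgt(.04,.2045,ox=-.002,oy=.0004)
d=wr('w6')
cv2.imwrite('pics/w6c.png',cv2.resize(d["img"][180:360,160:360,::-1],(666,600),interpolation=2))
```

```text
eye [ 0.4411 -0.1916  0.2046] dist 52.334893384687454 lat -0.8880101314490685 yaw 10.585925644132708 tilt [ 1.e-04  5.e-04 -1.e+00] dp [12.3 -0.7  0.1] F [ 0.6   0.65 -2.21] 7.9833
```

View pics/w6c.png

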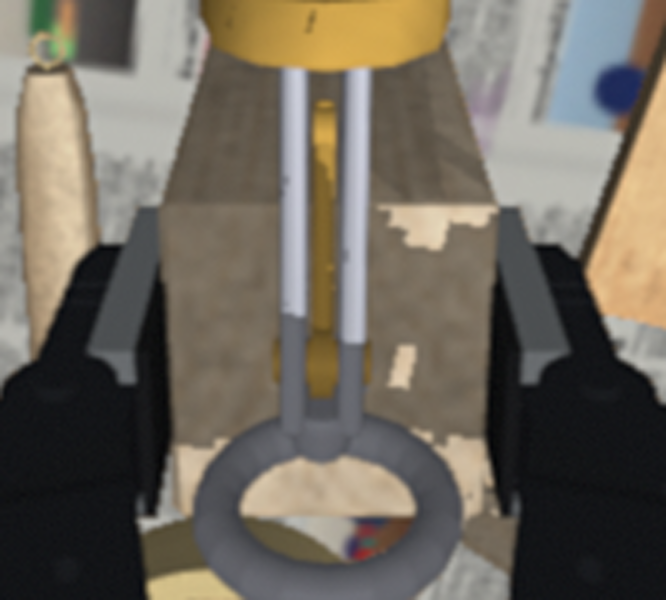

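The ring is centred at crop x = 328, the peg at 322–326 and the collar at 326, so the eye is about 0.5 mm off. I'm advancing onto the peg.

Call:
{"op": "send_rows", "data": {"twist": [[0, 0, 0], [0, 0, 0], [0, 0, 0], [0, 0, 0], [0, 0, 0], [0, 0, 0], [0, 0, 0], [0, 0, 0]], "dp": [[4, -0.5, 0], [4, 0, 0], [4, 0, 0], [4, 0, 0], [4, 0, 0], [3, 0, 0], [0, 0, 0], [0, 0, 0]], "fingers": [1, 1, 1, 1, 1, 1, 1, 1]}}

```text
clock: 8.7
ee_pos: [0.4648, -0.1867, 0.1561]
tcp_rot: [0.996, 0.092, -0.0, -0.0]
contact_force: [0.2, -0.4, -1.6]
finger_gap: 0.454
gripper_force: 70.8
```

Call:
{"op": "send_rows", "data": {"twist": [[0, 0, 0], [0, 0, 0], [0, 0, 0], [0, 0, 0], [0, 0, 0], [0, 0, 0], [0, 0, 0], [0, 0, 0]], "dp": [[3, 0, 0], [3, 0, 0], [3, 0, 0], [3, 0, 0], [3, 0, 0], [0, 0, 0], [0, 0, 0], [0, 0, 0]], "fingers": [1, 1, 1, 1, 1, 1, 1, 1]}}

```text
clock: 9.37
ee_pos: [0.4793, -0.184, 0.1562]
tcp_rot: [0.996, 0.091, -0.0, -0.0]
contact_force: [0.1, 0.1, -1.3]
finger_gap: 0.454
gripper_force: 70.8
```

Run:
```python
from h import *
tgt(.0025,.2045,ox=-.002,oy=.0004,yaw=10.3)
d=wr('w7');c=cloud(d)
h=cv2.cvtColor(d["img"],cv2.COLOR_RGB2HSV)
cv2.imwrite('pics/w7c.png',cv2.resize(d["img"][180:360,160:360,::-1],(666,600),interpolation=2))
```

```text
eye [ 0.4774 -0.1848  0.2047] dist 15.350777064293442 lat -0.26081060859310495 yaw 10.495539871833376 tilt [-3.e-04  0.e+00 -1.e+00] dp [12.9 -0.2  0.1] F [ 0.08  0.07 -1.32] 9.3667
```

View pics/w7c.png

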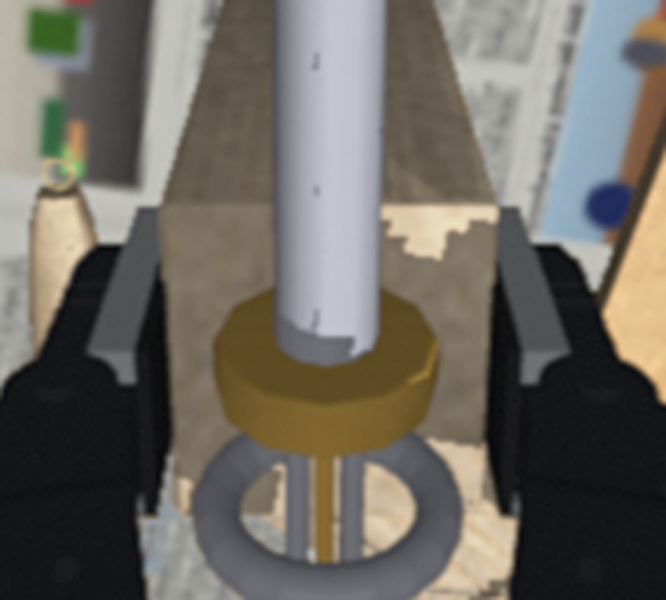

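The eye is centred on the peg and just outside the collar, with the tongue lifted into the slot at crop (324,500). From here I creep forward.

Call:
{"op": "send_rows", "data": {"twist": [[0, 0, 0], [0, 0, 0], [0, 0, 0], [0, 0, 0], [0, 0, 0], [0, 0, 0], [0, 0, 0]], "dp": [[2, 0, 0], [2, 0, 0], [2, 0, 0], [1, 0, 0], [1, 0, 0], [0, 0, 0], [0, 0, 0]], "fingers": [1, 1, 1, 1, 1, 1, 1]}}

```text
clock: 10.0
ee_pos: [0.4873, -0.1826, 0.1562]
tcp_rot: [0.996, 0.092, -0.0, -0.0]
contact_force: [-0.9, -0.1, -1.3]
finger_gap: 0.456
gripper_force: 70.8
```

Call:
{"op": "send_rows", "data": {"twist": [[0, 0, 0], [0, 0, 0], [0, 0, 0]], "dp": [[1, 0, 0], [0.5, 0, 0], [0, 0, 0]], "fingers": [1, 1, 1]}}

```text
clock: 10.25
ee_pos: [0.4889, -0.1823, 0.1562]
tcp_rot: [0.996, 0.091, 0.0, -0.0]
contact_force: [-0.3, -0.0, -2.3]
finger_gap: 0.456
gripper_force: 70.8
```

Call:
{"op": "send_rows", "data": {"twist": [[0, 0, 0], [0, 0, 0], [0, 0, 0], [0, 0, 0]], "dp": [[0.5, 0, 0], [0.5, 0, 0], [0, 0, 0], [0, 0, 0]], "fingers": [1, 1, 1, 1]}}

```text
clock: 10.58
ee_pos: [0.4898, -0.1821, 0.1562]
tcp_rot: [0.996, 0.091, 0.0, -0.0]
contact_force: [-1.1, 0.6, -1.3]
finger_gap: 0.456
gripper_force: 70.8
```

Call:
{"op": "send_rows", "data": {"twist": [[0, 0, 0], [0, 0, 0], [0, 0, 0], [0, 0, 0]], "dp": [[0.5, 0, 0], [0.5, 0, 0], [0, 0, 0], [0, 0, 0]], "fingers": [1, 1, 1, 1]}}

```text
clock: 10.92
ee_pos: [0.4908, -0.1819, 0.1562]
tcp_rot: [0.996, 0.091, 0.0, -0.0]
contact_force: [-0.1, 0.1, -2.2]
finger_gap: 0.453
gripper_force: 70.8
```

Call:
{"op": "send_rows", "data": {"twist": [[0, 0, 0], [0, 0, 0], [0, 0, 0], [0, 0, 0]], "dp": [[0.5, 0, 0], [0.5, 0, 0], [0, 0, 0], [0, 0, 0]], "fingers": [1, 1, 1, 1]}}

```text
clock: 11.25
ee_pos: [0.4913, -0.1818, 0.1561]
tcp_rot: [0.996, 0.091, -0.001, -0.0]
contact_force: [-1.6, -0.5, -1.4]
finger_gap: 0.453
gripper_force: 70.8
```

Call:
{"op": "send_rows", "data": {"twist": [[0, 0, 0], [0, 0, 0], [0, 0, 0], [0, 0, 0]], "dp": [[0.5, 0, 0], [0, 0, 0], [0, 0, 0], [0, 0, 0]], "fingers": [1, 1, 1, 1]}}

```text
clock: 11.58
ee_pos: [0.4914, -0.1818, 0.1561]
tcp_rot: [0.996, 0.091, -0.001, -0.0]
contact_force: [-4.2, -0.5, 0.2]
finger_gap: 0.461
gripper_force: 70.9
```

Call:
{"op": "send_rows", "data": {"twist": [[0, 0, 0], [0, 0, 0], [0, 0, 0], [0, 0, 0]], "dp": [[0.4, 0, 0], [0, 0, 0], [0, 0, 0], [0, 0, 0]], "fingers": [1, 1, 1, 1]}}

```text
clock: 11.92
ee_pos: [0.4914, -0.1818, 0.1561]
tcp_rot: [0.996, 0.091, -0.001, -0.0]
contact_force: [-5.4, -1.1, -0.2]
finger_gap: 0.453
gripper_force: 71.0
```

Run:
```python
from h import *
tgt(.0125,.2045,ox=-.002,oy=.0004,yaw=10.3)
d=wr('w8');a=np.load('s0.npz')
from station import snapshot
s=snapshot("scene")
A=cv2.resize(d["img"][180:360,160:360,::-1],(420,378),interpolation=2);B=cv2.resize(s["img"][110:200,225:315,::-1],(378,378),interpolation=2)
cv2.imwrite('pics/w8c.png',np.hstack([A,B]))
```

```text
eye [ 0.4896 -0.1826  0.2046] dist 2.9741694583238636 lat -0.2407213988804542 yaw 10.469225835049345 tilt [-2.7e-03 -1.0e-04 -1.0e+00] dp [-9.5 -0.3  0.1] F [-5.44 -1.09 -0.18] 11.9167
```

View pics/w8c.png

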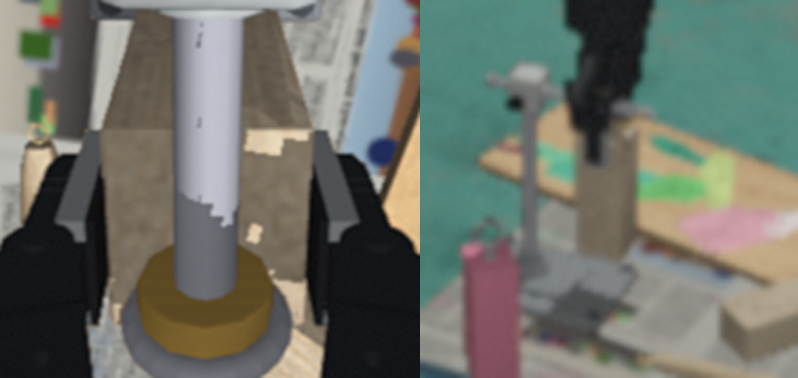

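The eye bears on the collar at about 5.5 N, centred: the ring shows evenly round the collar at crop (206,320). Now I draw it back against the tongue.

Call:
{"op": "send_rows", "data": {"twist": [[0, 0, 0], [0, 0, 0], [0, 0, 0], [0, 0, 0], [0, 0, 0], [0, 0, 0], [0, 0, 0], [0, 0, 0]], "dp": [[-2, 0, 0], [-2, 0, 0], [-2, 0, 0], [-1, 0, 0], [-1, 0, 0], [-0.5, 0, 0], [0, 0, 0], [0, 0, 0]], "fingers": [1, 1, 1, 1, 1, 1, 1, 1]}}

```text
clock: 12.68
ee_pos: [0.4845, -0.1831, 0.1562]
tcp_rot: [0.996, 0.091, 0.0, -0.0]
contact_force: [-0.1, 0.7, -2.7]
finger_gap: 0.452
gripper_force: 70.8
```

Call:
{"op": "send_rows", "data": {"twist": [[0, 0, 0], [0, 0, 0], [0, 0, 0], [0, 0, 0]], "dp": [[-0.5, 0, 0], [-0.5, 0, 0], [0, 0, 0], [0, 0, 0]], "fingers": [1, 1, 1, 1]}}

```text
clock: 13.02
ee_pos: [0.4833, -0.1833, 0.1562]
tcp_rot: [0.996, 0.091, 0.0, -0.0]
contact_force: [0.5, -0.2, -1.8]
finger_gap: 0.451
gripper_force: 70.8
```

Call:
{"op": "send_rows", "data": {"twist": [[0, 0, 0], [0, 0, 0], [0, 0, 0], [0, 0, 0]], "dp": [[-0.5, 0, 0], [-0.5, 0, 0], [0, 0, 0], [0, 0, 0]], "fingers": [1, 1, 1, 1]}}

```text
clock: 13.35
ee_pos: [0.4825, -0.1835, 0.1563]
tcp_rot: [0.996, 0.092, 0.0, -0.0]
contact_force: [0.2, 0.6, -3.1]
finger_gap: 0.456
gripper_force: 70.8
```

Call:
{"op": "send_rows", "data": {"twist": [[0, 0, 0], [0, 0, 0], [0, 0, 0], [0, 0, 0]], "dp": [[-0.5, 0, 0], [-0.3, 0, 0], [0, 0, 0], [0, 0, 0]], "fingers": [1, 1, 1, 1]}}

```text
clock: 13.68
ee_pos: [0.4821, -0.1835, 0.1564]
tcp_rot: [0.996, 0.092, 0.001, 0.0]
contact_force: [1.3, -0.5, -2.4]
finger_gap: 0.452
gripper_force: 70.7
```

Call:
{"op": "send_rows", "data": {"twist": [[0, 0, 0], [0, 0, 0], [0, 0, 0], [0, 0, 0]], "dp": [[-0.5, 0, 0], [-0.3, 0, 0], [0, 0, 0], [0, 0, 0]], "fingers": [1, 1, 1, 1]}}

```text
clock: 14.02
ee_pos: [0.4816, -0.1837, 0.1565]
tcp_rot: [0.996, 0.092, 0.001, 0.0]
contact_force: [4.1, 1.4, -2.8]
finger_gap: 0.453
gripper_force: 70.7
```

Call:
{"op": "send_rows", "data": {"twist": [[0, 0, 0], [0, 0, 0], [0, 0, 0], [0, 0, 0]], "dp": [[-0.3, 0, 0], [0, 0, 0], [0, 0, 0], [0, 0, 0]], "fingers": [1, 1, 1, 1]}}

```text
clock: 14.35
ee_pos: [0.4814, -0.1837, 0.1565]
tcp_rot: [0.996, 0.092, 0.001, 0.0]
contact_force: [4.9, 1.1, -3.1]
finger_gap: 0.455
gripper_force: 70.6
```

The tongue holds at about 5 N. Next I move to mid-gap and lower the eye onto the peg.

Call:
{"op": "send_rows", "data": {"twist": [[0, 0, 0], [0, 0, 0], [0, 0, 0], [0, 0, 0], [0, 0, 0], [0, 0, 0], [0, 0, 0], [0, 0, 0]], "dp": [[2, 0, 0], [2, 0, 0], [2, 0, 0], [0, 0, 1], [0, 0, 1], [0, 0, 0.7], [0, 0, 0], [0, 0, 0]], "fingers": [1, 1, 1, 1, 1, 1, 1, 1]}}

```text
clock: 15.02
ee_pos: [0.486, -0.1828, 0.1533]
tcp_rot: [0.996, 0.091, -0.0, -0.0]
contact_force: [-1.1, 0.4, -2.6]
finger_gap: 0.456
gripper_force: 70.7
```

Call:
{"op": "send_rows", "data": {"twist": [[0, 0, 0], [0, 0, 0], [0, 0, 0], [0, 0, 0]], "dp": [[0, 0, 0.6], [0, 0, 0.4], [0, 0, 0], [0, 0, 0]], "fingers": [1, 1, 1, 1]}}

```text
clock: 15.35
ee_pos: [0.4863, -0.1828, 0.1525]
tcp_rot: [0.996, 0.091, -0.0, -0.0]
contact_force: [-0.3, -0.8, -1.9]
finger_gap: 0.456
gripper_force: 70.7
```

Call:
{"op": "send_rows", "data": {"twist": [[0, 0, 0], [0, 0, 0], [0, 0, 0], [0, 0, 0]], "dp": [[0, 0, 0.5], [0, 0, 0.5], [0, 0, 0], [0, 0, 0]], "fingers": [1, 1, 1, 1]}}

```text
clock: 15.68
ee_pos: [0.4865, -0.1828, 0.1519]
tcp_rot: [0.996, 0.091, 0.0, 0.0]
contact_force: [-1.2, -0.2, 3.6]
finger_gap: 0.456
gripper_force: 71.1
```

Call:
{"op": "send_rows", "data": {"twist": [[0, 0, 0], [0, 0, 0], [0, 0, 0], [0, 0, 0]], "dp": [[0, 0, 0.4], [0, 0, 0], [0, 0, 0], [0, 0, 0]], "fingers": [1, 1, 1, 1]}}

```text
clock: 16.02
ee_pos: [0.4866, -0.1828, 0.1518]
tcp_rot: [0.996, 0.091, 0.0, 0.0]
contact_force: [-2.2, 0.7, 4.9]
finger_gap: 0.458
gripper_force: 71.6
```

Call:
{"op": "send_rows", "data": {"twist": [[0, 0, 0], [0, 0, 0], [0, 0, 0], [0, 0, 0], [0, 0, 0]], "dp": [[0, 0, -0.5], [0, 0, -0.3], [0, 0, 0], [0, 0, 0], [0, 0, 0]], "fingers": [1, 1, 1, 1, 1], "newtons": 20}}

```text
clock: 16.43
ee_pos: [0.4864, -0.1828, 0.1519]
tcp_rot: [0.996, 0.091, 0.0, -0.0]
contact_force: [-0.5, -0.5, 2.1]
finger_gap: 0.454
gripper_force: 71.2
```

Call:
{"op": "send_rows", "data": {"twist": [[0, 0, 0], [0, 0, 0], [0, 0, 0], [0, 0, 0], [0, 0, 0], [0, 0, 0], [0, 0, 0], [0, 0, 0]], "dp": [[0, 0, 0], [0, 0, 0], [0, 0, 0], [0, 0, 0], [0, 0, 0], [0, 0, 0], [0, 0, 0], [0, 0, 0]], "fingers": [0.55, 0.53, 0.51, 0.49, 0.47, 0.45, 0.43, 0.4]}}

```text
clock: 17.1
ee_pos: [0.4863, -0.1827, 0.1519]
tcp_rot: [0.996, 0.091, 0.0, -0.0]
contact_force: [0.0, -0.5, -0.1]
finger_gap: 0.603
gripper_force: 0.0
```

Call:
{"op": "send_rows", "data": {"twist": [[0, 0, 0], [0, 0, 0], [0, 0, 0], [0, 0, 0], [0, 0, 0], [0, 0, 0], [0, 0, 0], [0, 0, 0]], "dp": [[0, 0, 0], [0, 0, 0], [0, 0, 0], [0, 0, 0], [0, 0, 0], [0, 0, 0], [0, 0, 0], [0, 0, 0]], "fingers": [0.3, 0.2, 0.1, 0, 0, 0, 0, 0]}}

```text
clock: 17.77
ee_pos: [0.4863, -0.1828, 0.1519]
tcp_rot: [0.996, 0.091, 0.0, -0.0]
contact_force: [0.1, -0.6, -0.5]
finger_gap: 0.997
gripper_force: 0.0
```

Call:
{"op": "send_rows", "data": {"twist": [[0, 0, 0], [0, 0, 0], [0, 0, 0], [0, 0, 0], [0, 0, 0], [0, 0, 0], [0, 0, 0], [0, 0, 0]], "dp": [[0, 0, -5], [0, 0, -12], [0, 0, -20], [0, 0, -25], [0, 0, -30], [0, 0, -30], [0, 0, -25], [0, 0, -15]], "fingers": [0, 0, 0, 0, 0, 0, 0, 0]}}

```text
clock: 18.43
ee_pos: [0.4874, -0.1828, 0.3176]
tcp_rot: [0.996, 0.092, 0.003, 0.001]
contact_force: [-0.2, 0.2, 0.3]
finger_gap: 0.996
gripper_force: 0.0
```

Call:
{"op": "send_rows", "data": {"twist": [[0, 0, 0], [0, 0, 0], [0, 0, 0], [0, 0, 0], [0, 0, 0], [0, 0, 0], [0, 0, 0], [0, 0, 0]], "dp": [[0, 0, 0], [0, 0, 0], [0, 0, 0], [0, 0, 0], [0, 0, 0], [0, 0, 0], [0, 0, 0], [0, 0, 0]], "fingers": [0, 0, 0, 0, 0, 0, 0, 0]}}

```text
clock: 19.1
ee_pos: [0.4862, -0.1827, 0.3135]
tcp_rot: [0.996, 0.092, -0.0, -0.0]
contact_force: [0.1, 0.4, 0.4]
finger_gap: 1.001
gripper_force: 0.0
```

Run:
```python
from h import *
from station import snapshot
for n in range(2):
  d=wr(f'w9{n}');c=cloud(d);u=np.array([np.cos(np.radians(10.3)),np.sin(np.radians(10.3))])
  P=c.reshape(-1,3);D=P[:,:2]-np.array([.4925,-.1818]);s=D@u*1000;l=(u[0]*D[:,1]-u[1]*D[:,0])*1000
  for lo,hi in((.17,.185),(.188,.199),(.208,.22)):
    m=(P[:,2]>lo)&(P[:,2]<hi)&(s>-50)&(s<40)&(abs(l)<40)
    if hi>.2: m&=(s<-0.5)&(P[:,2]>.2105)
    print(lo,m.sum(),'along',np.percentile(s[m],[2,50,98]).round(1),'lat',np.percentile(l[m],[2,50,98]).round(1),'z',np.median(P[m,2]).round(4))
s=snapshot("scene");P=cloud(s)[120:215,225:315].reshape(-1,3)
m=(P[:,2]>.07)&(P[:,2]<.18)&(abs(P[:,0]-.486)<.04)&(P[:,1]>-.22)&(P[:,1]<-.13)
print('blank side pts',m.sum(),P[m].min(0),P[m].max(0))
for z in(.08,.12,.16):
  k=m&(abs(P[:,2]-z)<.02);print(z,P[k].mean(0).round(4))
```

```text
0.17 1376 along [-29.   -2.   15.2] lat [-19.3   5.2  19.5] z 0.1772
0.188 114 along [-25.5  -8.   -4.7] lat [-10.9  -0.   10.3] z 0.1949
0.208 150 along [-9.4 -6.7 -4.6] lat [-9.1 -0.7  8.5] z 0.2127
0.17 1369 along [-29.   -1.7  15.3] lat [-19.4   5.2  19.6] z 0.1772
0.188 115 along [-25.3  -7.8   5.8] lat [-11.   -0.1  10.3] z 0.1949
0.208 147 along [-9.2 -6.5 -4.7] lat [-8.5  0.   8.4] z 0.2128
blank side pts 431 [ 0.45656067 -0.20238634  0.07028536] [ 0.51036867 -0.1492028   0.17995748]
0.08 [ 0.4769 -0.166   0.0849]
0.12 [ 0.477  -0.1656  0.1197]
0.16 [ 0.4802 -0.1702  0.1626]
```

The blank hangs with its top level at z 0.177 and its eye about 7 mm outside the collar face. I'll let any swing die out, then check again before handing in.

Call:
{"op": "send_rows", "data": {"twist": [[0, 0, 0], [0, 0, 0], [0, 0, 0], [0, 0, 0], [0, 0, 0], [0, 0, 0], [0, 0, 0], [0, 0, 0]], "dp": [[0, 0, 0], [0, 0, 0], [0, 0, 0], [0, 0, 0], [0, 0, 0], [0, 0, 0], [0, 0, 0], [0, 0, 0]], "fingers": [0, 0, 0, 0, 0, 0, 0, 0]}}

```text
clock: 19.92
ee_pos: [0.4864, -0.1828, 0.3139]
tcp_rot: [0.996, 0.091, 0.0, -0.0]
contact_force: [-0.3, -0.3, 0.1]
finger_gap: 1.002
gripper_force: 0.0
```

Call:
{"op": "send_rows", "data": {"twist": [[0, 0, 0], [0, 0, 0], [0, 0, 0], [0, 0, 0], [0, 0, 0], [0, 0, 0], [0, 0, 0], [0, 0, 0]], "dp": [[0, 0, 0], [0, 0, 0], [0, 0, 0], [0, 0, 0], [0, 0, 0], [0, 0, 0], [0, 0, 0], [0, 0, 0]], "fingers": [0, 0, 0, 0, 0, 0, 0, 0]}}

```text
clock: 20.58
ee_pos: [0.4863, -0.1828, 0.3139]
tcp_rot: [0.996, 0.091, 0.0, -0.0]
contact_force: [-0.0, -0.8, -0.0]
finger_gap: 1.002
gripper_force: 0.0
```

Run:
```python
from h import *
from station import job_done
x=[]
for n in range(6):
  d=wr('wa');P=cloud(d).reshape(-1,3)
  m=(P[:,2]>.17)&(P[:,2]<.185)&(abs(P[:,0]-.486)<.045)&(abs(P[:,1]+.183)<.045)
  A=np.c_[P[m,:2]-P[m,:2].mean(0),np.ones(m.sum())];k=np.linalg.lstsq(A,P[m,2],rcond=None)[0]
  print('extents',np.percentile(P[m],[2,98],axis=0).round(4).tolist(),'top slope',k[:2].round(3));x.append(k[:2])
x=np.array(x)
if np.hypot(*x.T).max()<.12: print(job_done())
```

```text
extents [[0.4628, -0.2037, 0.172], [0.5096, -0.1619, 0.1788]] top slope [-0.02   0.011]
extents [[0.4627, -0.2037, 0.1717], [0.5095, -0.1619, 0.1787]] top slope [-0.017  0.013]
extents [[0.4627, -0.2037, 0.1721], [0.5095, -0.1619, 0.1787]] top slope [-0.018  0.013]
extents [[0.4628, -0.2036, 0.172], [0.5095, -0.1619, 0.1786]] top slope [-0.02   0.011]
extents [[0.4626, -0.2037, 0.1719], [0.5096, -0.1619, 0.1787]] top slope [-0.02   0.012]
extents [[0.4629, -0.2037, 0.1725], [0.5095, -0.1619, 0.1788]] top slope [-0.019  0.013]
the job is handed in; nothing more can be done
None
```

The blank hangs freely and at rest from the peg, and the job is handed in with no verdict returned: the eye bore on the collar at about 5.5 N by the wrist force reading, and the pull-back met firm resistance at about 5 N where the dropped tongue should stop it, though I did not see the tongue itself after it dropped.

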